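# Weigh a glaze tub on the hand spring scale

## Robot

A 6-joint arm with a two-finger parallel gripper is mounted at the origin on the work surface. World frame = base frame: x ahead of the robot, y to its left, z up, the work surface at z = 0. Lengths are in m, angles in rad, forces in N, time in s.
With the tool pointing down it reaches from about 0.3 to 0.75 m from the base axis. Payload 8.5 kg.
Tool frame: the origin (TCP) lies midway between the tips of the shut fingers; the grasp point (between the pads) lies 19 mm behind it; z points along the fingers, y is the line along which they close (so a half turn about z gives the same grasp; the last joint's range is limited). The gripper opens to 85 mm and grips with 20 to 120 N. Pads are 22 mm wide; open, the fingers measure 114 mm over their backs; the gripper's body (76 mm by 85 mm) begins 54 mm behind the grasp point. The pads swing forward as they close: fully open they stand 13 mm farther back than shut.
Start: joints at [-1.411, 0.381, 1.297, -0, 1.464, -0.215], TCP at [0.201, -0.512, 0.231] pointing down, gripper open.
Joint ranges: [-3.11, 3.11], [-0.89, 2.33], [0.22, 2.48], [-1.42, 4.56], [0.17, 2.85], [-2.88, 2.88]. Speed limits (rad/s): [2.39, 2.39, 3.14, 3.14, 3.14, 3.14].

## Interface

Orientations are given as [roll, pitch, yaw] about the fixed x, y, z axes, in that order (R = Rz(yaw) Ry(pitch) Rx(roll)).
In Python, from rig import arm gives the robot as it stands.
- The arm moves only by the tool jog_arm, never from a script. Its argument "deltas" is text: rows parted by semicolons, each of 7 numbers parted by spaces: the shift along the tool's x, y, z scaled (see below), then the turn, a rotation vector about the tool's x, y, z scaled (see below), then the opening, from 0 (shut) to 1 (fully open). A call has 1 to 12 rows; each row shifts and turns the commanded pose from where the row before left it, along the tool's axes as they then stand; what a row does not reach is not made up. The controller multiplies each number of a shift by 0.02 m and each number of a turn by 0.12 rad. A row lasts 1/10 s, in which the tool goes at most 50 mm and 8.59 degrees, less where a joint would pass 70% of its speed; a pose out of reach is approached as far as the arm can. A call with a number of a shift or a turn outside -1 to 1 is refused whole. A call with a gripper value outside its range is refused whole. The fingers move at their own pace and stop on an object; "force" is the grip in N (left out, the last holds). Time passes only in rows, so rows that do not move let the fingers close. It gives the time, the measured TCP pose, the force, the opening and the grip force at its end, in the units of the state.
- arm.get_obs(): the state, without advancing time (a new reading comes with each control period).
- arm.grab_frame(name): name is "scene" or "top"; returns a dict with "frame" (384x512x3 uint8, red, green, blue), "fx", "fy", "cx", "cy" (pixels), "extrinsics" (4x4, takes a point from world to camera coordinates). Camera axes: x right, y up, looking along -z (the intrinsics and any distortion apply to the point x, -y, -z); pixel columns grow to the right and rows downward; lengths in m; the calibration is good to about 2 mm. A picture is of the moment at which its call begins. There is no depth.
- arm.hand_in(): hands the job in; it is judged then, once.
Trained networks look in a picture, given as the dict that the camera call returned (one of the last four; its "shot" number tells which), for a name from the list of things; names that differ only in an ending like _2 or _b are one class to them, and where a whole thing is asked for, a point or a joint stands for the part that bears it (a point fixed in the world has none). Each returns a list of dicts, best first, with "conf" (0 to 1); they miss things now and then, are a little off and sometimes report something else, mostly with a low value. They report only what shows in the picture. A call takes as long as a camera call.
- arm.masks_of(picture, target): "pixels" (384x512 bool, what is visible of it).
- arm.place_of(picture, target): "location" ([x, y, z] in m, in the coordinates of the camera as it stood for that picture, good to about 4 mm: a listed point, or the origin of a listed thing).
The state is a dict: "t": time; "q": joint angles; "joint_velocities": joint speeds; "joint_torque": joint torques, N m; "tcp_pos": TCP position; "ee_rot": TCP orientation; "contact_force": force on the tool from outside, world axes, zero at the start; "moment": the same for the moment, N m; "gripper_width": opening from 0.0 (shut) to 1.0 (fully open); "gripper_force": force on a finger pad.
Only numpy, scipy, OpenCV 4.12 (cv2) and the standard library are available. Lean on these libraries where they do the work, as an engineer would, in place of code of your own. Each camera call takes 0.05 s, during which the arm holds its last target. There are 200 camera calls.

## Task

Weigh the lidded glaze tub: take the hand scale off its hanger, hook it under the tub's wire bail, bring the bail upright over the tub and lift gently until the tub hangs just clear of the bench, by about a centimetre, level and still, for about two seconds so that the weight can be read. Then set the tub softly down where it stood, unhook it and hang the scale back in its hanger. Lift the tub by the scale alone, never press down on it, tip it over or pull the scale to the end of its travel, and leave the mug, bottle and mould alone.

Things in the scene. Friction and masses are not known exactly. Their poses are not given: they have to be found in the camera images.
- scale: Hand spring scale, 190 g, hanging hook down in the hanger. Origin: middle of its black grip bar (18 mm thick along x, 100 mm long along y, 20 mm tall, flat sides). z points up along the scale, x the way the hook's tip points. Under the bar, on a neck (10 x 24 mm), is a flat case with a pointer: 14 mm in x, 44 mm in y, 24 to 112 mm below the origin; the draw rod with the hook comes out below.
- hook (a point): Inside bottom of the scale's hook, where a hooked wire bears; 157.5 mm straight below the grip's middle when unloaded. The hook is a J of 5 mm wire in the scale's x-z plane: shank centre 10 mm to -x, tip centre 10.5 mm to +x, 15 mm between. Underside 5 mm below this point, top of tip 11 mm above it; over the tip the mouth is open up to 30 mm above this point.
- draw (a joint): How far the hook is drawn out of the scale's case, m: 0 unloaded (on its stop), end of travel 0.066 (about 1 kg). Spring 150 N/m, lightly damped, about 0.1 N friction: reading about load / (150 N/m). It gives only downward: a hook pushed down on something is rigid.
- tub: White plastic glaze tub with a lid, loose on the bench, of unknown weight (0.27 to 0.87 kg in all). Wall 98 mm, lid 110 mm in diameter; flat lid top 66 mm above the underside. Origin: middle of its underside, z up. The bail's ears lie on the tub's y axis, 54 mm above the underside.
- bail (a joint): Angle of the tub's wire bail, rad: 0 upright over the tub, positive leans to the tub's +x side; it starts leaning 0.5 to 0.95 and stays where it is left (stiff ears, 0.03 N m; free to swing either way). Half-circle of 5 mm steel wire, radius 60 mm (wire centre) about the line through the ears.
- bail_top (a point): Wire centre at the top of the bail's arc, 60 mm from the ears' line; the wire here runs along the tub's y axis.
- hanger: Steel bench stand, fixed: base plate 145 x 120 x 10 mm, a post 80 mm to the -x side of the origin, and from its top (a crossbar level with the bar) two 8 mm round prongs reaching along +x at y = -36 and +36 mm; the scale's case hangs between them and its bar lies across them. Origin: on the bench, under the seat.
- seat (a point): Where the scale's origin lies when it hangs, 186.5 mm above the bench. Each prong is flat here for 24 mm (hanger x), with sloping shoulders 14 mm high on both sides: the bar lifts straight up over them, then leaves by the open +x side (the case hangs between the prongs); it goes back the same way, bar parallel to the hanger's y.
- table: The bench, its top at height 0. Origin at the middle of its top.
- mug: Bystander: raw clay mug, 76 mm across, 78 mm tall, on a round banding wheel (180 mm across, top 76 mm above the bench). Origin: middle of its underside.
- bottle: Bystander: green bottle, 72 mm across, 240 mm tall. Origin: middle of its underside.
- mould: Bystander: white plaster mould block, 110 x 130 x 55 mm. Origin: middle of its underside.

How it is judged:
On the way, in this order (a step that is already met when the one before it is completed fails the run):
1. the hook has taken strain on the bail while the tub still stands on the bench (contact force between scale and tub above 0.6 N and value of joint draw above 0.005 m and height (world z) of tub below 0.003 m and contact force between scale and hanger below 0.05 N), for 0.1 s.
2. the tub hangs from the scale, clear of the bench (underside 3 to 15 mm up), level within 0.15 rad, the bail upright within 0.3 rad, and still, for 1.5 s (height (world z) of tub between 0.003 and 0.015 m and contact force between tub and table below 0.05 N and contact force between scale and tub above 2 N and value of joint draw above 0.012 m and angle between tub's own z axis and vertical below 0.15 rad and value of joint bail between -0.3 and 0.3 rad and linear speed of tub below 0.03 m/s), for 1.5 s.
At the end, for the whole second after the job is handed in: The tub stands upright on the bench within 35 mm of where it stood, unhooked and at rest; the scale hangs at rest in its hanger, its bar within 16 mm of the seat and upright within 0.12 rad; mug, bottle and mould are within 20 mm of where they were (height (world z) of tub below 0.003 m and angle between tub's own z axis and vertical below 0.05 rad and distance of tub from where it was at the start of the episode below 0.035 m and linear speed of tub below 0.02 m/s and contact force between scale and tub below 0.05 N and distance between scale and seat below 0.016 m and angle between scale's own z axis and vertical below 0.12 rad and linear speed of scale below 0.05 m/s and contact force between scale and hanger above 0.5 N and distance of each of mug, bottle, mould from where it was at the start of the episode below 0.02 m); the robot touches nothing.
It fails at once if the tub is raised more than 22 mm off the bench, tipped by more than 0.3 rad, or dragged or carried more than 60 mm from where it stood (height (world z) of tub above 0.022 m or angle between tub's own z axis and vertical above 0.3 rad or distance of tub from where it was at the start of the episode above 0.06 m).
It fails at once if the tub is pressed or thumped on the bench with more than 20 N (its own weight is 2.6 to 8.6 N) (contact force between tub and table above 20 N).
It fails at once if the scale is pulled to the end of its travel (value of joint draw above 0.0645 m).
It fails at once if the robot takes hold of the tub or its bail itself (contact force between any of the fingers, the arm and tub above 1 N).
It fails at once if the mug, bottle or mould is knocked (distance of any of mug, bottle, mould from where it was at the start of the episode above 0.03 m).
It also fails if it takes over 72 s, if anything falls off the work surface, if the arm or the gripper's body presses on something with over 40 N, if the wrist force passes 120 N, or if a joint passes its speed limit or range.

## Working session

There is one attempt and no reset: what is moved stays moved. The work goes in short steps, Python scripts to look and compute and a tool call to move; the robot and the scene stay as the last step left them, time stands still between calls to the robot, and variables do not carry over. Pictures are saved under pics/ and viewed, at most 11 in all, crops included, and the job is handed in when it is done.

Besides the shell and the picture viewer there is one more tool, called after "Request:" as a command line: name --argument value ..., lists and objects as JSON in quotes. jog_arm: Moves the arm, as the interface text tells. Shifts and turns lie within -1 to 1; 1 stands for 0.02 m of shift or 0.12 rad of turn. Its arguments: {"type":"object","properties":{"deltas":{"type":"string"},"force":{"type":"number"}},"required":["deltas"]}

```bash
mkdir -p pics; cat > h.py <<'E'
import numpy as np, cv2
from rig import arm
from scipy.spatial.transform import Rotation as R
np.set_printoptions(precision=4,suppress=True)
def cam(n): return arm.grab_frame(n)
def toW(p,l):
    E=np.array(p["extrinsics"]); return np.linalg.inv(E)@np.r_[l,1]
def proj(p,w):
    c=np.array(p["extrinsics"])@np.r_[w,1]; return np.array([p["cx"]+p["fx"]*c[0]/-c[2],p["cy"]-p["fy"]*c[1]/-c[2]])
def ray(p,u,v):
    E=np.linalg.inv(np.array(p["extrinsics"])); d=E[:3,:3]@np.array([(u-p["cx"])/p["fx"],-(v-p["cy"])/p["fy"],-1]); return E[:3,3],d
def atz(p,u,v,z):
    o,d=ray(p,u,v); return o+d*(z-o[2])/d[2]
def tri(a,b):
    A=0;y=0
    for p,u,v in (a,b):
        o,d=ray(p,u,v); d/=np.linalg.norm(d); M=np.eye(3)-np.outer(d,d); A=A+M; y=y+M@o
    return np.linalg.solve(A,y)
def save(p,n): cv2.imwrite("pics/"+n,cv2.cvtColor(p["frame"],cv2.COLOR_RGB2BGR))
E
python3 - <<'E'
from h import *
print(arm.get_obs())
for n in ("scene","top"):
    p=cam(n); save(p,n+"0.png"); E=np.linalg.inv(np.array(p["extrinsics"])); print(n,p["fx"],p["cx"],p["cy"],E[:3])
    for t in ("scale","hook","tub","bail_top","hanger","seat","mug","bottle","mould"):
        print(t,[(round(d["conf"],2),toW(p,d["location"])[:3]) for d in arm.place_of(p,t)[:2]])
E
```

```text
{'t': 0.0, 'q': array([-1.4113,  0.3812,  1.2983, -0.    ,  1.4636, -0.2153]), 'joint_velocities': array([ 0.0011, -0.0013, -0.0002, -0.0005, -0.0015,  0.0001]), 'joint_torque': array([  0.001 , -44.846 , -23.1281,  -0.0001,   0.0047,   0.    ]), 'tcp_pos': array([ 0.2013, -0.5115,  0.2307]), 'ee_rot': array([-3.1401, -0.0003,  0.3748]), 'contact_force': array([ 0.2392, -0.5236,  1.1559]), 'moment': array([-0.0045,  0.0155,  0.0791]), 'gripper_force': 0.0, 'gripper_width': 1.0009162301275198}
scene 372.1114244048001 252.7255882179131 191.12759412704122 [[ 0.0693 -0.7877  0.6122  1.363 ]
 [ 0.9976  0.059  -0.0371 -0.0673]
 [-0.0069  0.6133  0.7899  1.1705]]
scale [(0.88, array([0.4598, 0.1801, 0.187 ]))]
hook []
tub [(0.77, array([ 0.5508, -0.1747,  0.0041]))]
bail_top [(0.46, array([ 0.5842, -0.1817,  0.0985]))]
hanger [(0.68, array([0.4605, 0.1777, 0.0003]))]
seat [(0.95, array([0.4642, 0.1746, 0.1885]))]
mug [(0.77, array([0.5721, 0.4266, 0.0754]))]
bottle [(0.69, array([ 0.5855, -0.4099,  0.0013]))]
mould [(0.94, array([ 0.7592, -0.0281,  0.0019]))]
top 478.5362502647056 251.77140010106606 188.0443467689275 [[-0.0172  0.9982 -0.0569  0.4957]
 [-0.9996 -0.0159  0.0234  0.0061]
 [ 0.0225  0.0573  0.9981  1.4646]]
scale [(0.62, array([0.4681, 0.1805, 0.1879]))]
hook []
tub [(0.79, array([ 0.5568, -0.1749,  0.0022]))]
bail_top [(0.6, array([ 0.5943, -0.1815,  0.1023])), (0.26, array([ 0.5905, -0.4063, -0.0019]))]
hanger [(0.89, array([0.46  , 0.1791, 0.0016]))]
seat [(0.9, array([0.4643, 0.1749, 0.1898]))]
mug [(0.95, array([0.5744, 0.4265, 0.079 ]))]
bottle [(0.93, array([ 0.5901, -0.4059,  0.0011]))]
mould [(0.61, array([ 0.7625, -0.0326,  0.0051]))]
```

View pics/top0.png

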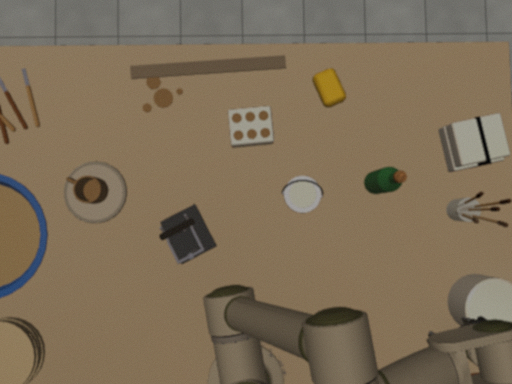

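View pics/scene0.png

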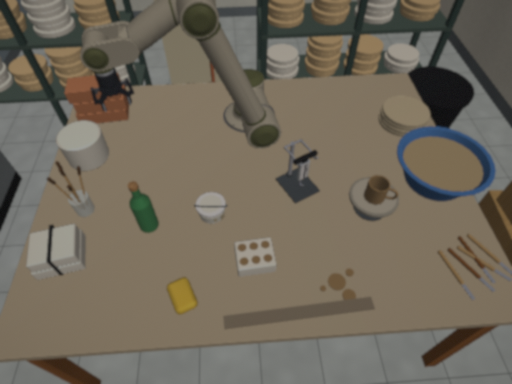

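The top view shows the tub with its bail at about (302,193), the hanger at (187,234) with the bar running from (160,237) to (193,221), and the bottle at (385,180). The scene view shows the hanger at (298,180) and the tub at (210,206). I need closer crops for the yaw angles.

```bash
python3 - <<'E'
from h import *
a=cam("top");b=cam("scene")
f=lambda p,u,v,s:cv2.resize(p["frame"][v-s:v+s,u-s:u+s],(390,390),interpolation=cv2.INTER_CUBIC)
im=np.vstack([np.hstack([f(a,187,232,32),f(a,302,193,32)])])
im2=np.hstack([f(b,298,175,32),f(b,210,206,32)])
out=cv2.resize(np.vstack([im,im2]),(600,600))
save({"frame":out},"crop1.png")
# yaw from base mask
for p,n in((a,"top"),(b,"scene")):
  for t in("scale","bail","tub"):
    for m in arm.masks_of(p,t)[:1]:
        ys,xs=np.nonzero(m["pixels"]); print(n,t,round(m["conf"],2),len(xs),cv2.minAreaRect(np.c_[xs,ys].astype(np.float32)))
E
```

```text
top scale 0.64 271 ((176.76992797851562, 229.95889282226562), (9.126362800598145, 37.06317138671875), 59.534454345703125)
top tub 0.64 1113 ((301.75, 194.25001525878906), (36.76955032348633, 36.06244659423828), 45.0)
scene scale 0.91 396 ((301.9649353027344, 162.851806640625), (18.645538330078125, 34.38960266113281), 25.34617805480957)
scene tub 0.82 775 ((211.00003051757812, 207.5), (31.304948806762695, 29.96331024169922), 63.43495178222656)
```

View pics/crop1.png

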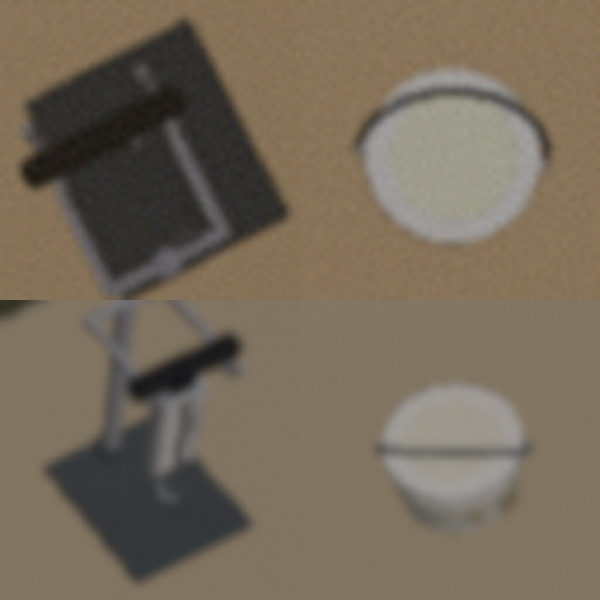

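Top crop: the prongs point up-left from the crossbar at (110,290)-(225,235), and the bar runs from (35,172) to (180,98). The bail leans towards world +x, with its ears at (358,148) and (548,155). In the scene crop the hook at (168,490) has its tip towards hanger +x. Next I compute the yaws.

```bash
python3 - <<'E'
from h import *
p=cam("top");b=cam("scene"); k=64/300
W=lambda x,y,z:atz(p,155+x*k,200+y*k,z)
T=lambda x,y,z:atz(p,270+(x-300)*k,161+y*k,z)
e=W(35,172,.19);f=W(180,98,.19); print("bar mid",(e+f)/2,np.linalg.norm(e-f)); d=e-f; print("yaw",np.arctan2(-d[0],d[1]))
for u,v in(((225,235),(140,70)),((110,290),(25,130))):
    d=W(*v,.175)-W(*u,.175); print("prong",np.arctan2(d[1],d[0]))
l=W(110,290,.175)-W(225,235,.175); print("cross",np.arctan2(-l[0],l[1]))
q=[(25,105),(187,20),(288,213)]; q=[W(*x,.01) for x in q]
print("base",np.arctan2(*(q[1]-q[2])[1::-1]),np.arctan2(-(q[0]-q[1])[0],(q[0]-q[1])[1]))
e=T(358,148,.056);f=T(548,155,.056); print("ears",(e+f)/2,np.linalg.norm(e-f)); d=e-f; print("tubyaw",np.arctan2(-d[0],d[1]))
print("lid centre",T(455,155,.066))
# bail top: ridge seen in both
for s in (0.5,.6,.7,.8,.9): 
    z=.054+.06*np.cos(s); w=T(453,90,z); print(s,w[:2],"dx from ears",w[0]-((e+f)/2)[0],.06*np.sin(s))
for P in(p,b):
    for t in("bail_top","tub","seat","scale"):
        for r in arm.place_of(P,t)[:1]: print(t,toW(P,r["location"])[:3])
print(proj(b,[.554,-.175,.066]))
E
```

```text
bar mid [0.4635 0.1734 0.19  ] 0.0912622216699296
yaw 0.4560161542838709
prong 0.4642695272925686
prong 0.47909830813457177
cross 0.42721625970844324
base 0.46950011247839457 0.4687690925518674
ears [ 0.558  -0.1771  0.056 ] 0.12011484857661839
tubyaw -0.05292841521653366
lid centre [ 0.5554 -0.1769  0.066 ]
0.5 [ 0.5932 -0.1713] dx from ears 0.035215822730461754 0.02876553231625218
0.6 [ 0.5934 -0.1717] dx from ears 0.0354409742219165 0.03387854840370212
0.7 [ 0.5937 -0.1722] dx from ears 0.03570166286001142 0.03865306123426146
0.8 [ 0.594  -0.1727] dx from ears 0.03599528393004714 0.043041365453971366
0.9 [ 0.5943 -0.1733] dx from ears 0.0363189036673498 0.046999614577649
bail_top [ 0.5948 -0.1831  0.1009]
tub [ 0.5558 -0.1755 -0.0007]
seat [0.4642 0.1755 0.1913]
scale [0.4673 0.1812 0.1849]
bail_top [ 0.5875 -0.1789  0.0976]
tub [ 0.5519 -0.1719  0.0034]
seat [0.4623 0.1774 0.1891]
scale [0.4608 0.1758 0.1838]
[210.1793 203.8077]
```

Request:
jog_arm --deltas "0.9 -0.97 -0.4 0 0 0 1;0.9 -0.97 -0.4 0 0 0 1;0.9 -0.97 -0.4 0 0 0 1;0.9 -0.97 -0.3 0 0 0 1;0.9 -0.97 0 0 0 0 1;0.9 -0.97 0 0 0 0 1;0.9 -0.97 0 0 0 0 1;0.9 -0.97 0 0 0 0 1;0.9 -0.97 0 0 0 0 1;0.9 -0.97 0 0 0 0 1;0.9 -0.97 0 0 0 0 1;0.9 -0.97 0 0 0 0 1"

```text
t: 3.1
tcp_pos: [0.3174, -0.2151, 0.2615]
ee_rot: [3.141, -0.0, 0.375]
contact_force: [-0.4, 0.1, -0.6]
gripper_width: 1.001
gripper_force: 0.0
```

Request:
jog_arm --deltas "0.9 -0.97 0 0 0 0 1;0.9 -0.97 0 0 0 0 1;0.9 -0.97 0 0 0 0 1;0.9 -0.97 0 0 0 0 1;0.9 -0.97 0 0 0 0 1;0.9 -0.97 0 0 0 0 1;0.9 -0.97 0 0 0 0 1;0.9 -0.97 0 0 0 0 1;0.9 -0.97 0 0 0 0 1;0.9 -0.97 0 0 0 0 1;0.9 -0.97 0 0 0 0 1;0.9 -0.97 0 0 0 0 1"

```text
t: 4.3
tcp_pos: [0.4332, 0.0808, 0.2614]
ee_rot: [3.141, -0.0, 0.375]
contact_force: [0.3, -0.4, 0.0]
gripper_width: 0.999
gripper_force: 0.0
```

Request:
jog_arm --deltas "0.9 -0.97 0 0 0 0 1;0.9 -0.97 0 0 0 0 1;0.9 -0.97 0 0 0 0 1;0.5 -0.5 0 0 0 0 1;0 0 0 0 0 -1 1;0 0 0 0 0 -1 1;0 0 0 0 0 -1 1;0 0 0 0 0 -1 1;0 0 0 0 0 -1 1;0 0 0 0 0 -1 1;0 0 0 0 0 -1 1;0 0 0 0 0 -1 1"

```text
t: 5.5
tcp_pos: [0.4675, 0.1661, 0.2614]
ee_rot: [3.142, 0.0, 1.339]
contact_force: [1.3, -1.1, -0.3]
gripper_width: 1.002
gripper_force: 0.0
```

Request:
jog_arm --deltas "0 0 0 0 0 -1 1;0 0 0 0 0 -1 1;0 0 0 0 0 -1 1;0 0 0 0 0 -1 1;0 0 0 0 0 -1 1;0 0 0 0 0 -0.84 1;0 0 0 0 0 0 1;0 0 0 0 0 0 1"

```text
t: 6.3
tcp_pos: [0.4675, 0.1663, 0.2614]
ee_rot: [-3.142, 0.0, 2.033]
contact_force: [-0.2, 0.3, 0.3]
gripper_width: 0.997
gripper_force: 0.0
```

Request:
jog_arm --deltas "0.5 0 0.5 0 0 0 1;0 0 1 0 0 0 1;0 0 1 0 0 0 1;0 0 1 0 0 0 1;0 0 0.6 0 0 0 1;0 0 0.45 0 0 0 1;0 0 0 0 0 0 0.4;0 0 0 0 0 0 0.4;0 0 0 0 0 0 0.4;0 0 0 0 0 0 0.4" --force 40

```text
t: 7.3
tcp_pos: [0.4632, 0.1755, 0.1709]
ee_rot: [3.14, 0.0, 2.035]
contact_force: [-0.2, -0.4, 0.6]
gripper_width: 0.402
gripper_force: 0.0
```

```bash
python3 - <<'E'
from h import *
o=arm.get_obs();print(o["tcp_pos"],o["gripper_width"],o["contact_force"])
a=cam("top");b=cam("scene")
f=lambda p,u,v,s:cv2.resize(p["frame"][v-s:v+s,u-s:u+s],(400,400),interpolation=cv2.INTER_CUBIC)
save({"frame":np.hstack([f(a,182,228,36),f(b,303,168,36)])},"crop2.png")
E
```

```text
[0.4632 0.1755 0.1709] 0.4023459464752419 [-0.2238 -0.4436  0.5755]
```

View pics/crop2.png

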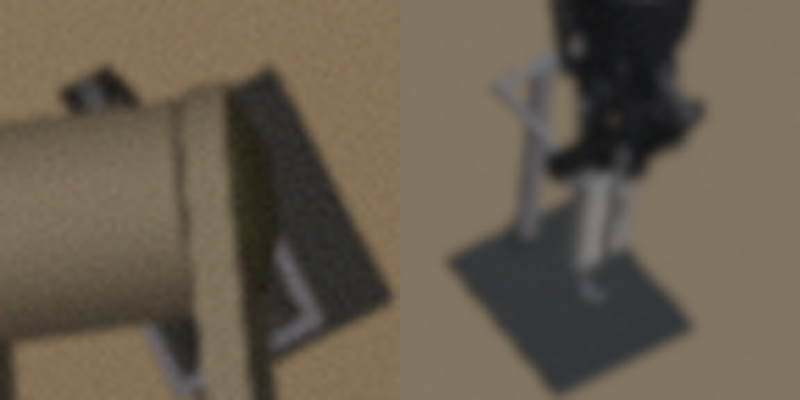

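The fingers straddle the bar; in the scene crop the case hangs at (600,220), and the hook tip at (600,293) is on its +x side. Next I grip and lift straight up.

Request:
jog_arm --deltas "0 0 0 0 0 0 0;0 0 0 0 0 0 0;0 0 0 0 0 0 0;0 0 0 0 0 0 0;0 0 0 0 0 0 0;0 0 0 0 0 0 0" --force 60

```text
t: 8.0
tcp_pos: [0.4632, 0.1755, 0.1706]
ee_rot: [3.141, 0.0, 2.036]
contact_force: [-0.7, -0.1, 5.7]
gripper_width: 0.196
gripper_force: 60.0
```

Request:
jog_arm --deltas "0 0 -0.2 0 0 0 0;0 0 -0.5 0 0 0 0;0 0 -0.8 0 0 0 0;0 0 -0.8 0 0 0 0;0 0 0 0 0 0 0;0 0 0 0 0 0 0"

```text
t: 8.6
tcp_pos: [0.4628, 0.1754, 0.2161]
ee_rot: [-3.141, -0.0, 2.036]
contact_force: [-0.7, 0.9, -2.2]
gripper_width: 0.199
gripper_force: 59.2
```

```bash
python3 - <<'E'
from h import *
o=arm.get_obs();print(o["tcp_pos"],o["gripper_width"],o["contact_force"],o["q"])
for n in("scene","top"):
    p=cam(n)
    for t in("scale","hook"):
        for r in arm.place_of(p,t)[:1]: print(t,r["conf"],toW(p,r["location"])[:3])
E
```

```text
[0.4628 0.1754 0.2161] 0.19911705924661838 [-0.6964  0.8658 -2.1695] [ 0.1226  0.2971  1.472   0.      1.3728 -0.3422]
scale 0.66 [0.4618 0.1788 0.2301]
```

Request:
jog_arm --deltas "0 0.4 0 0 0 0 0;0 0.8 0 0 0 0 0;0 0.8 0 0 0 0 0;0 0.8 0 0 0 0 0;0 0.8 0 0 0 0 0;0 0.8 0 0 0 0 0;0 0.6 -0.5 0 0 0 0;0 0 -0.8 0 0 0 0;0 0 -0.8 0 0 0 0;0 0 -0.8 0 0 0.3 0;0 0 -0.8 0 0 0.6 0;0 0 -0.5 0 0 0.8 0"

```text
t: 10.1
tcp_pos: [0.553, 0.2206, 0.3013]
ee_rot: [3.14, 0.0, 1.828]
contact_force: [0.4, 0.1, -2.0]
gripper_width: 0.199
gripper_force: 59.3
```

Request:
jog_arm --deltas "0 0 0 0 0 0.8 0;0 0 0 0 0 0.8 0;0 0 0 0 0 0.7 0;0 0 0 0 0 0.38 0;-0.4 0 0 0 0 0 0;-0.8 0.1 0 0 0 0 0;-1 0.1 0 0 0 0 0;-1 0.1 0 0 0 0 0;-1 0.1 0 0 0 0 0;-1 0.1 0 0 0 0 0;-1 0.1 0 0 0 0 0;-1 0.1 0 0 0 0 0"

```text
t: 11.3
tcp_pos: [0.5576, 0.0736, 0.3004]
ee_rot: [3.142, 0.0, 1.51]
contact_force: [0.1, -0.0, -1.9]
gripper_width: 0.198
gripper_force: 59.1
```

Request:
jog_arm --deltas "-1 0.1 0 0 0 0 0;-1 0.1 0 0 0 0 0;-1 0.1 0 0 0 0 0;-1 0.1 0 0 0 0 0;-1 0.1 0 0 0 0 0;-1 0.1 0 0 0 0 0;-1 0.1 0 0 0 0 0;-1 0.1 0 0 0 0 0;-1 0.1 0 0 0 0 0;-1 0.1 0 0 0 0 0;-0.5 0.1 0 0 0 0 0;0 0 0 0 0 0 0"

```text
t: 12.5
tcp_pos: [0.5666, -0.1369, 0.3001]
ee_rot: [-3.141, 0.0, 1.508]
contact_force: [-1.0, 0.4, -2.9]
gripper_width: 0.199
gripper_force: 59.1
```

```bash
python3 - <<'E'
from h import *
o=arm.get_obs();print(o["tcp_pos"],o["ee_rot"],o["contact_force"])
a=cam("top");b=cam("scene")
f=lambda p,u,v,s:cv2.resize(p["frame"][v-s:v+s,u-s:u+s],(400,400),interpolation=cv2.INTER_CUBIC)
save({"frame":np.hstack([f(a,302,193,40),f(b,210,180,50)])},"crop3.png")
for P in(a,b):
  for t in("scale","hook","bail_top","tub"):
    for r in arm.place_of(P,t)[:1]: print(t,round(r["conf"],2),toW(P,r["location"])[:3])
E
```

```text
[ 0.5666 -0.1369  0.3001] [-3.1413  0.0001  1.5084] [-0.9599  0.3903 -2.8788]
tub 0.55 [ 0.5591 -0.1723  0.0025]
scale 0.83 [ 0.5666 -0.1308  0.3163]
hook 0.66 [ 0.7602 -0.0272 -0.0025]
bail_top 0.46 [ 0.5885 -0.1838  0.0984]
tub 0.79 [ 0.5524 -0.174  -0.0012]
```

View pics/crop3.png

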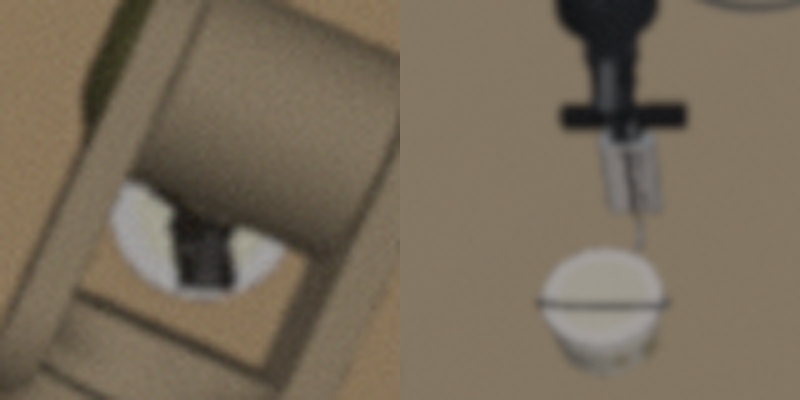

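The scene crop shows the bar at (625,116), hook at (640,240) and bail wire along row 303, with its ends at columns 537 and 668. The hook is still about 4 cm short in y. I check for lateral offset in the grip.

```bash
python3 - <<'E'
from h import *
b=cam("scene")
c=lambda w:(proj(b,w)-[160,130])*4+[400,0]
for dy in(0,.005,.01): print(dy,"bar",c([.5666,-.1369+dy,.316]),"hook",c([.5666,-.1369+dy,.1585-.003]),"case bot",c([.5736,-.1369+dy,.204]))
k=lambda x,y:(160+(x-400)/4,130+y/4)
print("bail ends",atz(b,*k(540,303),.056),atz(b,*k(666,303),.056), "bail mid",atz(b,*k(603,303),.1),"lid",atz(b,*k(603,300),.066))
E
```

```text
0 bar [618.5049 117.2484] hook [634.7994 243.6529] case bot [630.3205 214.6344]
0.005 bar [624.929  116.8904] hook [640.5883 243.3119] case bot [636.3083 214.2861]
0.01 bar [631.3511 116.5325] hook [646.3756 242.971 ] case bot [642.2943 213.9379]
bail ends [ 0.5514 -0.2318  0.056 ] [ 0.56  -0.116  0.056] bail mid [ 0.5876 -0.1697  0.1   ] lid [ 0.5595 -0.1729  0.066 ]
```

Request:
jog_arm --deltas "-0.8 0 0 0 0 0 0;-0.9 0 0 0 0 0 0;-0.5 0 0 0 0 0 0;0 0 0.4 0 0 0 0;0 0 0.8 0 0 0 0;0 0 0.8 0 0 0 0;0 0 0.8 0 0 0 0;0 0 0.5 0 0 0 0;0 0 0.3 0 0 0 0;0 0 0 0 0 0 0"

```text
t: 14.05
tcp_pos: [0.564, -0.1791, 0.2277]
ee_rot: [-3.141, -0.001, 1.51]
contact_force: [0.3, -0.3, -2.3]
gripper_width: 0.197
gripper_force: 59.1
```

```bash
python3 - <<'E'
from h import *
o=arm.get_obs();print(o["tcp_pos"],o["ee_rot"],o["contact_force"])
b=cam("scene")
u,v=215,188
save({"frame":cv2.resize(b["frame"][v-36:v+36,u-36:u+36],(576,576),interpolation=cv2.INTER_CUBIC)},"crop4.png")
c=lambda w:(proj(b,w)-[u-36,v-36])*8
t=o["tcp_pos"]; h=t+[0,.005,-.1416]
print("hook",c(h),"tip top",c(h+[.0105,0,.011]),"mouth up",c(h+[-.01,0,.03]),"bail top guess",c([.59,-.176,.102]))
for s in("bail_top","hook"):
    for r in arm.place_of(b,s)[:1]: print(s,round(r["conf"],2),toW(b,r["location"])[:3])
E
```

```text
[ 0.564  -0.1791  0.2277] [-3.1406 -0.0005  1.51  ] [ 0.3294 -0.3243 -2.3444]
hook [247.1235 406.1386] tip top [244.6822 410.6216] mouth up [240.5519 348.3019] bail top guess [239.1763 432.7326]
bail_top 0.58 [ 0.5869 -0.1801  0.0993]
hook 0.69 [ 0.583  -0.4093  0.0008]
```

View pics/crop4.png

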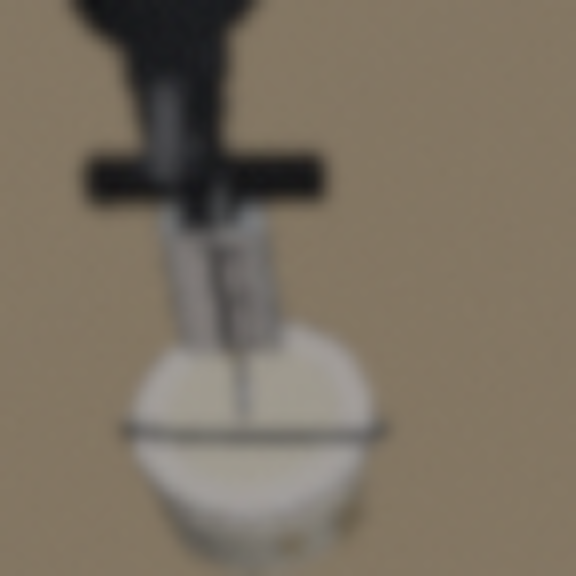

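The hook is at (243,415), just behind the bail wire at row 432, as predicted. I lower it a little more and slide it under.

Request:
jog_arm --deltas "0 0 0.25 0 0 0 0;0 0 0.15 0 0 0 0;0 0 0 0 0 0 0;0 0.25 0 0 0 0 0;0 0.3 0 0 0 0 0;0 0.3 0 0 0 0 0;0 0.3 0 0 0 0 0;0 0.3 0 0 0 0 0;0 0 0 0 0 0 0;0 0 0 0 0 0 0"

```text
t: 15.2
tcp_pos: [0.5932, -0.1809, 0.2202]
ee_rot: [-3.141, -0.0, 1.51]
contact_force: [-0.2, 0.5, -1.7]
gripper_width: 0.196
gripper_force: 59.2
```

```bash
python3 - <<'E'
from h import *
F=[]
for i in range(3): b=cam("scene"); F.append(arm.get_obs()["contact_force"])
o=arm.get_obs();print(o["tcp_pos"],np.mean(F,0),np.std(F,0))
u,v=215,188
save({"frame":cv2.resize(b["frame"][v-10:v+40,u-25:u+25],(600,600),interpolation=cv2.INTER_CUBIC)},"crop5.png")
c=lambda w:(proj(b,w)-[u-25,v-10])*12
h=o["tcp_pos"]+[0,.005,-.1416]
print("hook",c(h),"tip top",c(h+[.0105,0,.011]),"mouth up",c(h+[-.01,0,.03]),"bail",c([.59,-.176,.102]))
for s in("bail_top","tub"):
    for r in arm.place_of(b,s)[:1]: print(s,round(r["conf"],2),toW(b,r["location"])[:3])
E
```

```text
[ 0.5929 -0.1809  0.2204] [-0.087  -0.1665 -1.9334] [0.6406 0.4047 0.158 ]
hook [234.807  390.3788] tip top [231.067 398.236] mouth up [224.8076 304.0796] bail [226.7645 337.0989]
bail_top 0.43 [ 0.5865 -0.1785  0.1015]
tub 0.83 [ 0.5533 -0.1759  0.0021]
```

View pics/crop5.png

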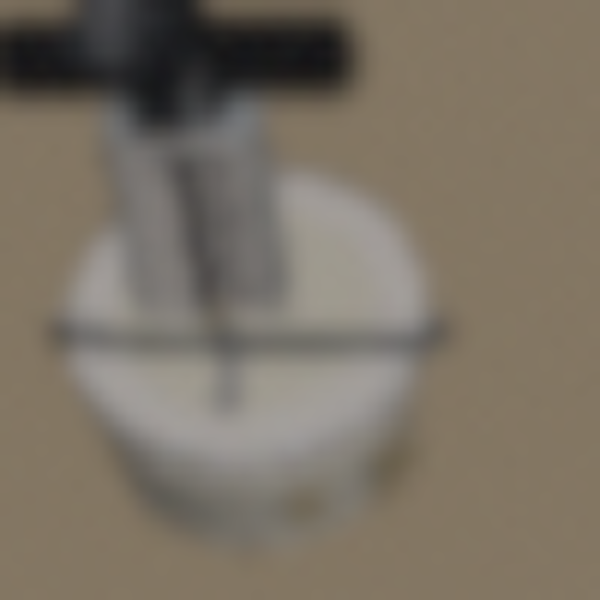

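The hook now shows below the wire at (228,400), so it is under the bail. I raise it and swing the bail upright.

Request:
jog_arm --deltas "0 0 -0.3 0 0 0 0;0 0 -0.3 0 0 0 0;0 0 -0.3 0 0 0 0;-0.1 -0.3 0 0 0 0 0;0 -0.3 -0.15 0 0 0 0;0 -0.3 -0.15 0 0 0 0;0 -0.3 -0.1 0 0 0 0;0 -0.3 -0.08 0 0 0 0;0 -0.3 -0.05 0 0 0 0;0 -0.25 0 0 0 0 0;0 0 0 0 0 0 0;0 0 0 0 0 0 0"

```text
t: 16.65
tcp_pos: [0.5519, -0.1804, 0.2488]
ee_rot: [-3.141, -0.0, 1.51]
contact_force: [-0.4, -0.1, -1.4]
gripper_width: 0.2
gripper_force: 59.2
```

```bash
cat > m.py <<'E'
from h import *
F=[];T=[]
for i in range(6):
    b=cam("scene"); o=arm.get_obs(); F.append(o["contact_force"])
print("t",o["t"],"tcp",o["tcp_pos"],"F",np.mean(F,0),np.std(F,0)[2],"w",o["gripper_width"])
for n,p in(("scene",b),("top",cam("top"))):
  for s in("bail_top","tub","scale","hook"):
    for r in arm.place_of(p,s)[:1]: print(n,s,round(r["conf"],2),toW(p,r["location"])[:3])
E
python3 m.py
```

```text
t 16.95 tcp [ 0.5521 -0.1804  0.2488] F [ 0.0233 -0.2722 -2.089 ] 0.40602208360484354 w 0.19592296727922875
scene bail_top 0.68 [ 0.5527 -0.1728  0.0014]
scene tub 0.59 [ 0.5563 -0.1737  0.0011]
scene scale 0.63 [0.3791 0.0022 0.0032]
```

Request:
jog_arm --deltas "0 0 -0.15 0 0 0 0;0 0 -0.15 0 0 0 0;0 0.1 -0.15 0 0 0 0;0 0 -0.15 0 0 0 0;0 0 -0.15 0 0 0 0;0 0 0 0 0 0 0;0 0 0 0 0 0 0;0 0 0 0 0 0 0"

```text
t: 18.2
tcp_pos: [0.554, -0.1806, 0.2638]
ee_rot: [-3.141, -0.0, 1.51]
contact_force: [0.5, 0.9, -3.4]
gripper_width: 0.197
gripper_force: 58.9
```

```bash
python3 m.py; python3 - <<'E'
from h import *
b=cam("scene"); u,v=215,185
save({"frame":cv2.resize(b["frame"][v-20:v+40,u-30:u+30],(600,600),interpolation=cv2.INTER_CUBIC)},"crop6.png")
E
```

```text
t 18.5 tcp [ 0.554  -0.1806  0.2638] F [ 0.9721  0.276  -3.6015] 0.47224488822428484 w 0.1982071952545787
scene bail_top 0.45 [ 0.5503 -0.1782  0.1123]
scene tub 0.96 [ 0.5512 -0.1749  0.0029]
scene scale 0.95 [ 0.5535 -0.1779  0.2791]
top tub 0.97 [ 0.5593 -0.1747  0.0008]
top scale 0.43 [0.4621 0.1799 0.0021]
```

View pics/crop6.png

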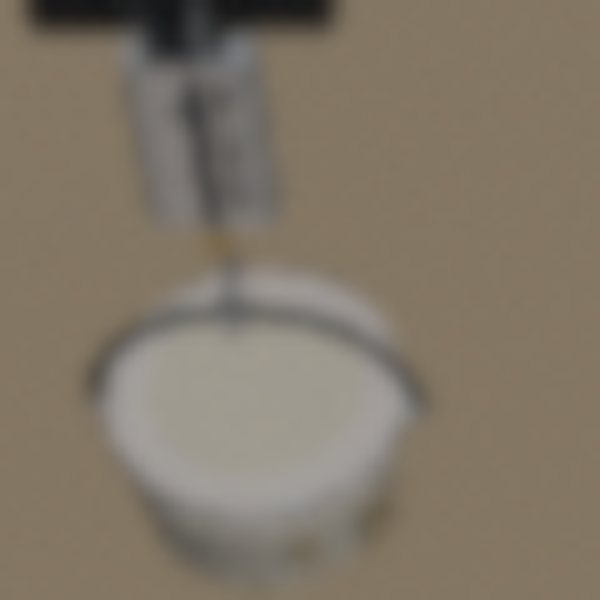

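The hook holds the bail at (233,312), the bail is upright, and the force is up about 1.5 N, so strain has been taken. I lift in steps while watching the force.

Request:
jog_arm --deltas "0.1 0 -0.1 0 0 0 0;0 0 -0.1 0 0 0 0;0 0 -0.1 0 0 0 0;0 0 -0.1 0 0 0 0;0 0 0 0 0 0 0;0 0 0 0 0 0 0;0 0 0 0 0 0 0"

```text
t: 19.7
tcp_pos: [0.5541, -0.1786, 0.2718]
ee_rot: [-3.141, -0.0, 1.51]
contact_force: [0.5, -0.3, -4.8]
gripper_width: 0.202
gripper_force: 58.7
```

```bash
sed -i 's/,("top",cam("top"))/,/; s/"bail_top","tub","scale","hook"/"tub",/; s/range(6)/range(8)/' m.py; python3 m.py
```

```text
t 20.1 tcp [ 0.5542 -0.1785  0.2719] F [-0.3076 -0.0982 -4.6497] 0.40535739278471894 w 0.1983652649035473
scene tub 0.96 [ 0.5519 -0.1753  0.0027]
```

Request:
jog_arm --deltas "0 0 -0.1 0 0 0 0;0 0 -0.1 0 0 0 0;0 0 -0.1 0 0 0 0;0 0 -0.1 0 0 0 0;0 0 0 0 0 0 0;0 0 0 0 0 0 0;0 0 0 0 0 0 0"

```text
t: 20.85
tcp_pos: [0.5541, -0.1785, 0.2798]
ee_rot: [-3.141, -0.0, 1.51]
contact_force: [-0.3, 0.0, -5.1]
gripper_width: 0.196
gripper_force: 58.7
```

```bash
python3 m.py
```

```text
t 21.25 tcp [ 0.5542 -0.1786  0.2799] F [-0.0302 -0.0143 -5.5681] 0.3769667636463078 w 0.19804208356722375
scene tub 0.65 [ 0.5584 -0.178   0.0062]
```

Request:
jog_arm --deltas "0 0 -0.1 0 0 0 0;0 0 -0.1 0 0 0 0;0 0 -0.1 0 0 0 0;0 0 0 0 0 0 0;0 0 0 0 0 0 0;0 0 0 0 0 0 0;0 0 0 0 0 0 0"

```text
t: 22.0
tcp_pos: [0.5541, -0.1786, 0.2858]
ee_rot: [-3.141, -0.0, 1.51]
contact_force: [-0.2, 0.2, -5.5]
gripper_width: 0.192
gripper_force: 58.7
```

```bash
python3 m.py
```

```text
t 22.4 tcp [ 0.5542 -0.1786  0.2859] F [ 0.1262 -0.0808 -5.571 ] 0.5858458709173693 w 0.2023999023984892
scene tub 0.77 [ 0.5563 -0.1762  0.0146]
```

The force has levelled off, and the tub hangs about 9–10 mm clear. I hold it there.

Request:
jog_arm --deltas "0 0 0 0 0 0 0;0 0 0 0 0 0 0;0 0 0 0 0 0 0;0 0 0 0 0 0 0;0 0 0 0 0 0 0;0 0 0 0 0 0 0;0 0 0 0 0 0 0;0 0 0 0 0 0 0;0 0 0 0 0 0 0;0 0 0 0 0 0 0;0 0 0 0 0 0 0;0 0 0 0 0 0 0"

```text
t: 23.65
tcp_pos: [0.5542, -0.1786, 0.2859]
ee_rot: [3.142, 0.0, 1.51]
contact_force: [0.1, -0.0, -5.2]
gripper_width: 0.195
gripper_force: 58.7
```

```bash
sed -i 's/range(8)/range(16)/; s/"tub",/"tub","bail_top","scale"/' m.py; python3 m.py; python3 - <<'E'
from h import *
b=cam("scene"); u,v=215,185
save({"frame":cv2.resize(b["frame"][v-30:v+40,u-35:u+35],(595,595),interpolation=cv2.INTER_CUBIC)},"crop7.png")
c=lambda w:(proj(b,w)-[u-35,v-30])*8.5
for z in(0,.009,.015): print(z,"lid front",c([.555+.055,-.176,.066+z]),"underside front",c([.555+.049,-.176,z]),"bail",c([.555,-.176,.114+z]))
E
```

```text
t 24.45 tcp [ 0.5542 -0.1786  0.2859] F [-0.147   0.1742 -5.3442] 0.3598857143130824 w 0.19976772973682852
scene tub 0.72 [ 0.5539 -0.1814  0.0118]
scene bail_top 0.42 [ 0.549  -0.1776  0.1241]
scene scale 0.84 [ 0.5544 -0.1761  0.3008]
0 lid front [254.0517 522.7429] underside front [268.8094 595.6877] bail [242.9945 349.7589]
0.009 lid front [251.9458 510.6993] underside front [266.8649 584.5081] bail [240.8221 336.7434]
0.015 lid front [250.5292 502.598 ] underside front [265.5573 576.9907] bail [239.3608 327.9881]
```

View pics/crop7.png

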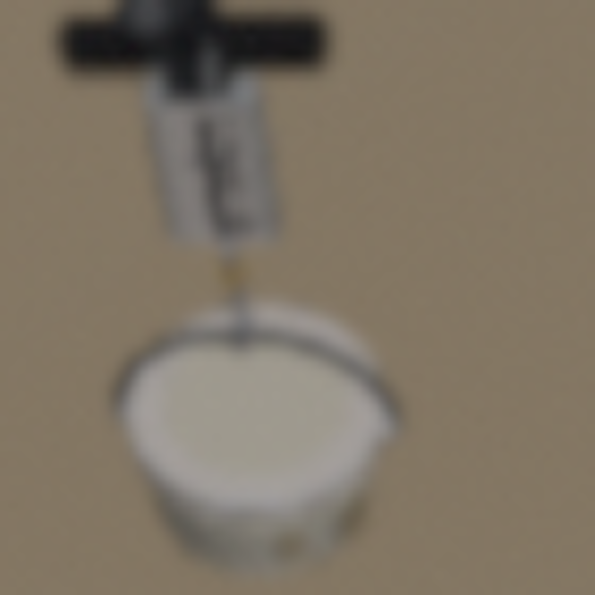

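The tub hangs level, with the bail at (240,336), about 10 mm up. The load of about 3.4 N means roughly 0.35 kg. I lower it softly.

Request:
jog_arm --deltas "0 0 0.05 0 0 0 0;0 0 0.075 0 0 0 0;0 0 0.075 0 0 0 0;0 0 0.075 0 0 0 0;0 0 0.075 0 0 0 0;0 0 0.075 0 0 0 0;0 0 0.075 0 0 0 0;0 0 0.075 0 0 0 0;0 0 0.075 0 0 0 0;0 0 0.1 0 0 0 0;0 0 0.1 0 0 0 0;0 0 0.1 0 0 0 0"

```text
t: 25.85
tcp_pos: [0.5542, -0.1787, 0.2669]
ee_rot: [3.141, 0.0, 1.51]
contact_force: [-0.2, -1.0, -3.8]
gripper_width: 0.199
gripper_force: 58.9
```

Request:
jog_arm --deltas "0 0 0.15 0 0 0 0;0 0 0.15 0 0 0 0;0 0 0.15 0 0 0 0;0 0 0.15 0 0 0 0;0 0 0.1 0 0 0 0;0 0 0 0 0 0 0;0 0 0 0 0 0 0"

```text
t: 26.55
tcp_pos: [0.5541, -0.1785, 0.253]
ee_rot: [-3.142, -0.0, 1.51]
contact_force: [0.1, -0.0, -2.5]
gripper_width: 0.2
gripper_force: 59.1
```

```bash
sed -i 's/range(16)/range(6)/' m.py; python3 m.py
```

```text
t 26.85 tcp [ 0.5542 -0.1785  0.253 ] F [ 0.0467 -0.1243 -1.7972] 0.5353095908352856 w 0.19897962061359922
scene tub 0.66 [ 0.5549 -0.1796  0.002 ]
scene bail_top 0.49 [ 0.5511 -0.1797  0.1124]
scene scale 0.7 [ 0.5542 -0.1742  0.2664]
```

Request:
jog_arm --deltas "0 0 0.3 0 0 0 0;0 0 0.3 0 0 0 0;0 0 0.22 0 0 0 0;0 0 0 0 0 0 0;0 -0.2 0 0 0 0 0;0 -0.3 0 0 0 0 0;0 -0.3 0 0 0 0 0;0 -0.3 0 0 0 0 0;0 -0.3 0 0 0 0 0;0 -0.3 0 0 0 0 0;0 0 0 0 0 0 0;0 0 0 0 0 0 0"

```text
t: 28.2
tcp_pos: [0.5202, -0.1765, 0.2367]
ee_rot: [3.141, 0.0, 1.51]
contact_force: [-0.2, 0.3, -2.2]
gripper_width: 0.196
gripper_force: 59.2
```

```bash
python3 m.py; python3 - <<'E'
from h import *
b=cam("scene"); u,v=215,185
save({"frame":cv2.resize(b["frame"][v-30:v+40,u-35:u+35],(595,595),interpolation=cv2.INTER_CUBIC)},"crop8.png")
E
```

```text
t 28.5 tcp [ 0.5204 -0.1765  0.2364] F [ 0.011   0.1354 -1.9511] 0.38630769110979896 w 0.19669205570465587
scene tub 0.86 [ 0.5571 -0.177   0.0001]
scene bail_top 0.38 [ 0.5502 -0.1812  0.1115]
scene scale 0.76 [ 0.5177 -0.1738  0.2535]
```

View pics/crop8.png

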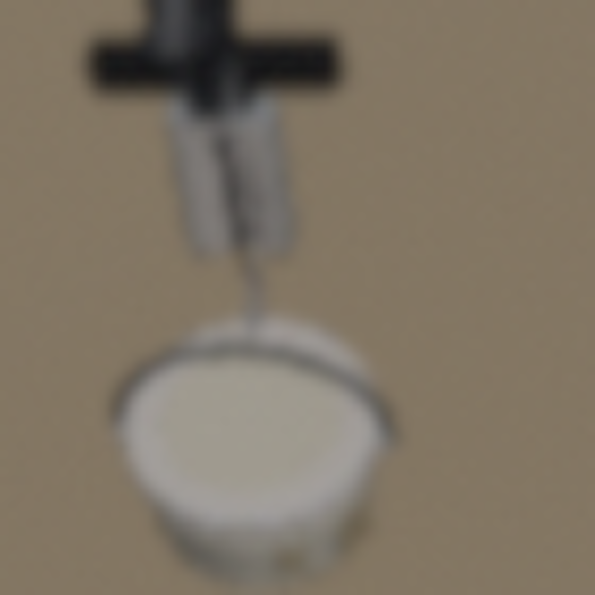

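The hook at (255,328) is clear behind the wire, and the tub and bail stand free. I go back the way I came.

Request:
jog_arm --deltas "0 0 -0.3 0 0 0 0;0 0 -0.7 0 0 0 0;0 0 -0.9 0 0 0 0;0 0 -0.9 0 0 0 0;0 0 -0.4 0 0 0 0;0.4 0.1 0 0 0 0 0;0.8 0.1 0 0 0 0 0;1 0.1 0 0 0 0 0;1 0.1 0 0 0 0 0;1 0 0 0 0 0 0;1 0 0 0 0 0 0;1 0 0 0 0 0 0"

```text
t: 29.9
tcp_pos: [0.5354, -0.051, 0.2995]
ee_rot: [-3.14, -0.001, 1.511]
contact_force: [1.3, -0.4, -1.1]
gripper_width: 0.203
gripper_force: 59.2
```

Request:
jog_arm --deltas "1 0 0 0 0 0 0;1 0 0 0 0 0 0;1 0 0 0 0 0 0;1 0 0 0 0 0 0;1 0 0 0 0 0 0;1 0 0 0 0 0 0;1 0 0 0 0 0 0;1 0 0 0 0 0 0;1 0 0 0 0 0 0;1 0 0 0 0 0 0;1 0 0 0 0 0 0;1 0 0 0 0 0 0"

```text
t: 31.1
tcp_pos: [0.5494, 0.1884, 0.2994]
ee_rot: [-3.139, 0.0, 1.511]
contact_force: [-0.0, -0.6, -2.0]
gripper_width: 0.199
gripper_force: 59.2
```

Request:
jog_arm --deltas "0.7 0 0 0 0 0 0;0 0 0 0 0 -0.4 0;0 0 0 0 0 -0.8 0;0 0 0 0 0 -0.8 0;0 0 0 0 0 -0.8 0;0 0 0 0 0 -0.8 0;0 0 0 0 0 -0.6 0;0 0 0 0 0 -0.18 0;0 0 0 0 0 0 0;0 0 0 0 0 0 0"

```text
t: 32.1
tcp_pos: [0.551, 0.2005, 0.3003]
ee_rot: [-3.141, -0.0, 2.034]
contact_force: [-0.9, -0.2, -1.6]
gripper_width: 0.201
gripper_force: 59.1
```

Request:
jog_arm --deltas "0.45 0 0 0 0 0 0;0.4 0 -0 0 0 0 0;0 0 0.4 0 0 0 0;0 0 0.8 0 0 0 0;0 0 0.8 0 0 0 0;0 0 0.8 0 0 0 0;0 0 0.8 0 0 0 0;0 0 0.6 0 0 0 0;0 0 0 0 0 0 0;0 0 0 0 0 0 0"

```text
t: 33.1
tcp_pos: [0.5437, 0.2156, 0.2168]
ee_rot: [3.141, 0.0, 2.036]
contact_force: [0.9, -0.8, -2.6]
gripper_width: 0.199
gripper_force: 59.0
```

Request:
jog_arm --deltas "0 -0.4 0 0 0 0 0;0 -0.6 0 0 0 0 0;0 -0.6 0 0 0 0 0;0 -0.6 0 0 0 0 0;0 -0.6 0 0 0 0 0;0 -0.6 0 0 0 0 0;0 -0.6 0 0 0 0 0;0 -0.5 0 0 0 0 0;0 0 0 0 0 0 0;0 0 0 0 0 0 0"

```text
t: 34.1
tcp_pos: [0.4633, 0.1752, 0.217]
ee_rot: [3.14, 0.0, 2.035]
contact_force: [0.2, -0.4, -1.8]
gripper_width: 0.197
gripper_force: 59.1
```

```bash
python3 - <<'E'
from h import *
o=arm.get_obs();print(o["tcp_pos"],o["ee_rot"],o["contact_force"])
d=np.array([.4630,.1755,.1706])-o["tcp_pos"]; print(R.from_euler("xyz",o["ee_rot"]).inv().apply(d)/.02)
E
```

```text
[0.4633 0.1752 0.217 ] [3.1404 0.0003 2.0354] [ 0.1612 -0.4368 -1.8472]
[ 0.0225 -0.0103  2.3206]
```

Aligned to within 0.5 mm, so I lower it onto the seat.

Request:
jog_arm --deltas "0 0 0.5 0 0 0 0;0 0 0.6 0 0 0 0;0 0 0.5 0 0 0 0;0 0 0.3 0 0 0 0;0 0 0.2 0 0 0 0;0 0 0.12 0 0 0 0;0 0 0.05 0 0 0 0;0 0 0 0 0 0 0;0 0 0 0 0 0 0"

```text
t: 35.0
tcp_pos: [0.4633, 0.1752, 0.1714]
ee_rot: [3.141, 0.0, 2.036]
contact_force: [0.3, -0.2, -1.2]
gripper_width: 0.199
gripper_force: 59.1
```

Request:
jog_arm --deltas "0 0 0.05 0 0 0 0;0 0 0 0 0 0 0;0 0 0 0 0 0 0.4;0 0 0 0 0 0 0.4;0 0 0 0 0 0 0.6;0 0 0 0 0 0 0.8;0 0 0 0 0 0 0.8"

```text
t: 35.7
tcp_pos: [0.4631, 0.1752, 0.1701]
ee_rot: [-3.142, -0.0, 2.036]
contact_force: [-0.1, -1.1, -1.2]
gripper_width: 0.802
gripper_force: 0.0
```

Request:
jog_arm --deltas "0 0 -0.3 0 0 0 0.8;0 0 -0.7 0 0 0 0.8;0 0 -1 0 0 0 0.8;0 0 -1 0 0 0 0.8;0 0 -1 0 0 0 0.8;0 0 -1 0 0 0 0.8;0 0 -1 0 0 0 0.8;0 0 0 0 0 0 0.8;0 0 0 0 0 0 0.8;0 0 0 0 0 0 0.8"

```text
t: 36.7
tcp_pos: [0.4627, 0.1751, 0.2891]
ee_rot: [-3.14, -0.001, 2.036]
contact_force: [-0.7, -0.1, -0.2]
gripper_width: 0.797
gripper_force: 0.0
```

```bash
sed -i 's/"tub","bail_top","scale"/"tub","scale","seat","mug","bottle","mould"/' m.py; python3 m.py; python3 - <<'E'
from h import *
b=cam("scene")
save({"frame":cv2.resize(b["frame"][100:230,200:370],(680,520),interpolation=cv2.INTER_CUBIC)},"crop9.png")
E
```

```text
t 37.0 tcp [0.463  0.1752 0.2898] F [0.0719 0.0866 0.2577] 0.1779327656764571 w 0.8010019546499012
scene tub 0.76 [ 0.5544 -0.1785  0.0045]
scene scale 0.76 [0.461  0.1772 0.188 ]
scene seat 0.58 [0.4647 0.1751 0.1904]
scene mug 0.85 [0.5756 0.4245 0.0744]
scene bottle 0.76 [ 0.5857 -0.4087 -0.0001]
```

View pics/crop9.png

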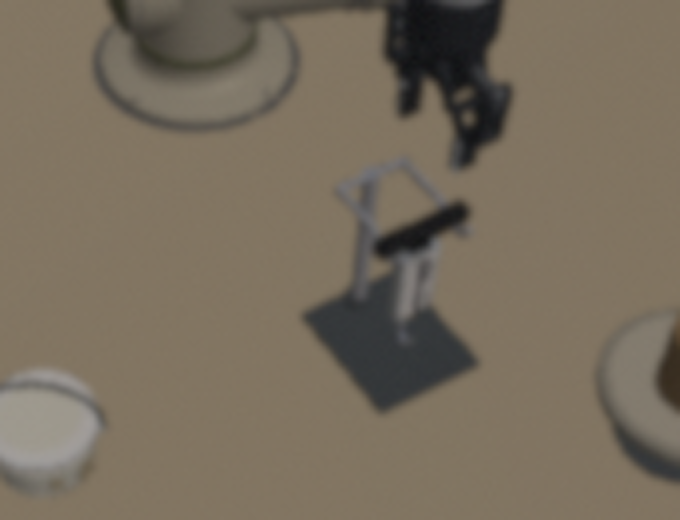

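The scale hangs in its hanger with the bar at (423,228), the gripper is clear of it, and the tub stands upright.

```bash
python3 -c "
from h import *
print(arm.hand_in())"
```

```text
the job is handed in; nothing more can be done
None
```

The job is handed in: the tub hung about 1 cm clear for over 2 s and weighed roughly 0.35 kg, then was set down where it stood, and the scale is back in its hanger. The hand-in gave no verdict.

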